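Slide the vial rack under the reader bridge

TASK

Push the empty blue vial rack along the bench, long way in, through the flared mouth of the rack reader and under its low bridge, until the rack's leading end is fully home against the stop bar at the far end. Only push it with the fingertips: it stays flat on the bench and is never lifted or tipped, and the pushing stays gentle. Leave the two vials, the dish and the bottle near it as they are, and take the hand clear at the end.

Things in the scene. Friction and masses are not known exactly. Their poses are not given: they have to be found in the camera images.
- rack: empty blue vial rack, loose: a flat block 62 x 116 x 20 mm (x, y, z) with holes in the top, 60 to 130 g. Origin: centre of its underside; long side along its y, z up. Both ends alike, either may lead. Starts on the reader's +y side, outside the mouth, roughly end-on to it, turned up to 0.35 rad and up to 45 mm to either side of the channel's centre line.
- reader: rack reader, fixed on the bench: low white bridge on grey legs over a straight channel 70 mm wide (x -35 to 35 mm) without floor (the rack slides on the bench). Origin on the bench under the bridge's centre. The rack goes in from +y, moving along -y. Home: rack centre at x 0, y +18 mm; trailing end at y +76 mm, 46 mm in front of the bridge.
- reader_bridge (a point): centre of the bridge's underside, 25 mm above the bench (5 mm over the rack). Bridge spans y -30 to +30 mm, x -53 to +53 mm of the reader; deck top 33 mm, small sensor head on it 41 mm high.
- reader_mouth (a point): middle of the channel's mouth on the bench, 70 mm along +y from the reader's origin. Aluminium guides, 12 mm high and 10 mm thick, run from the stop to y +50 mm, then flare outward by 0.45 rad up to the mouth, about 88 mm wide inside and 108 mm outside.
- reader_stop (a point): middle of the end stop's face at bench level, 40 mm along -y from the reader's origin; the stop bar is aluminium, rigid, 18 mm high.
- vial_amber: bystander: glass vial with amber contents and black cap, 12 mm wide, 32 mm tall, standing beside the reader on its +x side; origin at the centre of its base
- vial_blue: bystander: clear glass vial with blue cap, 12 mm wide, 32 mm tall, standing beside the reader on its -x side; origin at the centre of its base
- dish: bystander: clear petri dish, 60 mm wide, 12 mm high, lying beyond the rack as the robot sees it; origin at the centre of its underside
- bottle: bystander: reagent bottle with blue cap, 56 mm wide, 95 mm tall, standing beyond the reader; origin at the centre of its base

How it is judged (in metres and radians):
On the way:
1. the rack's leading end is under the bridge, the rack in line with the channel (y of rack in the frame of reader below 0.083 m and x of rack in the frame of reader between -0.008 and 0.008 m and angle between the y axis of rack and the y axis of reader, either way round below 0.12 rad), for 0.05 s.
At the end, for the whole second after the job is handed in: The rack lies flat and at rest in the channel under the bridge, its leading end within about 4 mm of the stop (rack centre at most 22.5 mm from the reader's origin along the channel, within 8 mm sideways, within 0.12 rad of the channel's direction) (y of rack in the frame of reader between 0.014 and 0.0225 m and x of rack in the frame of reader between -0.008 and 0.008 m and angle between the y axis of rack and the y axis of reader, either way round below 0.12 rad and angle between rack's own z axis and vertical below 0.04 rad and height (world z) of rack below 0.003 m and linear speed of rack below 0.01 m/s); the robot touches nothing.
It fails at once if the rack is lifted off the bench (height (world z) of rack above 0.008 m).
It fails at once if the rack is tipped (angle between rack's own z axis and vertical above 0.12 rad).
It fails at once if the rack is pushed harder than 25 N (contact force between the arm and rack above 25 N).
It fails at once if a vial is moved or tipped (distance of any of vial_amber, vial_blue from where it was at the start of the episode above 0.012 m or angle between any of vial_amber, vial_blue's own z axis and vertical above 0.4 rad).
It fails at once if the dish or the bottle is moved or tipped (distance of any of dish, bottle from where it was at the start of the episode above 0.015 m or angle between any of dish, bottle's own z axis and vertical above 0.3 rad).
It also fails if it takes over 54 s, if anything falls off the work surface, if the arm or the gripper's body presses on something with over 40 N, if the wrist force passes 120 N, or if a joint passes its speed limit or range.

ROBOT

A 6-joint arm with a two-finger parallel gripper is mounted at the origin on a cart in front of the work surface, level with it; the furniture and walls round the work are solid. World frame = base frame: x ahead of the robot, y to its left, z up, the work surface at z = 0. Lengths are in m, angles in degrees, forces in N, time in s.
With the tool pointing down it reaches from about 0.4 to 0.825 m from the base axis. Payload 7 kg.
Tool frame: the origin (TCP) lies midway between the tips of the shut fingers; the grasp point (between the pads) lies 19 mm behind it; z points along the fingers, y is the line along which they close (so a half turn about z gives the same grasp; the last joint's range is limited). The gripper opens to 88 mm and grips with 3 to 60 N. Pads are 19 mm wide; open, the fingers measure 130 mm over their backs; the gripper's body (78 mm by 193 mm) begins 47 mm behind the grasp point.
Start: joints at [-58.035, 20.546, 0.682, 0, -70.136, -16.507], TCP at [0.18, -0.651, 0.227] pointing down, gripper open.
Joint ranges: [-176.03, 176.03], [-82.01, 121.73], [-58.28, 71.71], [-173.87, 95.51], [-174.79, -0.11], [-173.66, 173.66]. Speed limits (degrees/s): [136.94, 136.94, 172.46, 180, 180, 180].

INTERFACE

Orientations are given as [roll, pitch, yaw] about the fixed x, y, z axes, in that order (R = Rz(yaw) Ry(pitch) Rx(roll)).
In Python, from station import observe, imaging, ticket gives the robot as it stands.
- The arm moves only by the shell command python3 -m pendant 'ROWS'. ROWS is JSON, a list of rows, each a list of 7 numbers: the turn, a rotation vector about the tool's x, y, z in units of 120 degrees (1.0 is 120 degrees), then the shift along the tool's x, y, z in units of 0.2 m (1.0 is 0.2 m), then the closure, from -1 (fully open) to 1 (shut). In form: [[wx, wy, wz, x, y, z, claw], ...]. A call has 1 to 10 rows; each row is the pose to reach, as a shift and turn from the pose commanded when the call began, along the tool's axes at that moment; what a row does not reach only later rows make up. A row lasts 1/10 s, in which the tool goes at most 50 mm and 8.59 degrees, less where a joint would pass 70% of its speed; a pose out of reach is approached as far as the arm can. A call with a number of a shift or a turn outside -1 to 1 is refused whole. A call with a gripper value outside its range is refused whole. The fingers move at their own pace and stop on an object; the grip force is fixed at half the most. Time passes only in rows, so rows that repeat a pose let the fingers close. It gives the time, the measured TCP pose, the force, the opening and the grip force at its end, in the units of the state.
- observe(): the state, without advancing time (a new reading comes with each control period).
- imaging.read_camera(name): name is "scene" or "side" or "wrist"; returns a dict with "image" (420x560x3 uint8, red, green, blue), "range_z" (420x560 float32, m along the optical axis (not along the pixel's ray), 0 where there is no reading), "camera_matrix" (3x3 intrinsics, pixels), "extrinsics" (4x4, takes a point from camera to world coordinates). Camera axes: x right, y down, z forward; pixel columns grow to the right and rows downward; lengths in m; the calibration is good to about 2 mm. The wrist camera is an equidistant fisheye: a pixel r from the principal point sees the ray r / f radians off the axis. A picture is of the moment at which its call begins.
- ticket.job_done(): hands the job in; it is judged then, once.
The state is a dict: "t": time; "joint_pos": joint angles; "qvel": joint speeds; "joint_torque": joint torques, N m; "eef_pos": TCP position; "eef_rot": TCP orientation; "force": force on the tool from outside, world axes, zero at the start; "moment": the same for the moment, N m; "width": finger opening in m; "grasp_force": force on a finger pad.
Only numpy, scipy, OpenCV 4.12 (cv2) and the standard library are available. Lean on these libraries where they do the work, as an engineer would, in place of code of your own. Each camera call takes 0.05 s, during which the arm holds its last target. There are 200 camera calls.

## Working session

There is one attempt and no reset: what is moved stays moved. The work goes in short steps, Python scripts to look and compute and a shell command to move; the robot and the scene stay as the last step left them, time stands still between calls to the robot, and variables do not carry over. Pictures are saved under pics/ and viewed, at most 10 in all, crops included, and the job is handed in when it is done.

```bash
mkdir -p pics; ls; python3 - <<'E'
from station import observe, imaging
import cv2,numpy as np
print(observe())
for n in ("scene","side"):
    d=imaging.read_camera(n); np.savez(n+".npz",**d)
    cv2.imwrite(f"pics/{n}0.png",d["image"][:,:,::-1]); print(n,d["camera_matrix"],d["extrinsics"])
E
```

```text
pics
{'t': 0.0, 'joint_pos': array([-5.80359836e+01,  2.05930439e+01,  6.33686104e-01, -2.03733009e-02,
       -7.01369565e+01, -1.65079672e+01]), 'qvel': array([-0.04352707, -0.07329664,  0.05317221,  0.08578953, -0.01068135,
       -0.01499876]), 'joint_torque': array([-2.72672478e-04, -5.82712984e+01,  2.93045300e+01,  6.99709922e+00,
        6.59348574e-03, -1.61590774e-04]), 'eef_pos': array([ 0.17973931, -0.65011271,  0.22560308]), 'eef_rot': array([ 1.79902213e+02, -9.00765826e-03, -1.64550882e+02]), 'force': array([ 1.22087778, -1.00491041, -0.19362195]), 'moment': array([-0.02892105, -0.0061885 ,  0.00936614]), 'grasp_force': 0.0, 'width': 0.08779177614552354}
scene [[508.44074724   0.         288.26554802]
 [  0.         508.44074724 212.22744575]
 [  0.           0.           1.        ]] [[ 0.68208931 -0.48174679  0.55015834  0.15344064]
 [-0.73120089 -0.4390479   0.52209405 -0.49625484]
 [-0.00997127 -0.75839104 -0.65172356  0.60007165]
 [ 0.          0.          0.          1.        ]]
side [[508.08346508   0.         274.73049577]
 [  0.         508.08346508 210.84675469]
 [  0.           0.           1.        ]] [[-0.99777246  0.0547961  -0.03804602  0.67914042]
 [ 0.06175325  0.54298103 -0.83747128  0.79039382]
 [-0.02523189 -0.83795524 -0.54515536  0.59310854]
 [ 0.          0.          0.          1.        ]]
```

View pics/scene0.png

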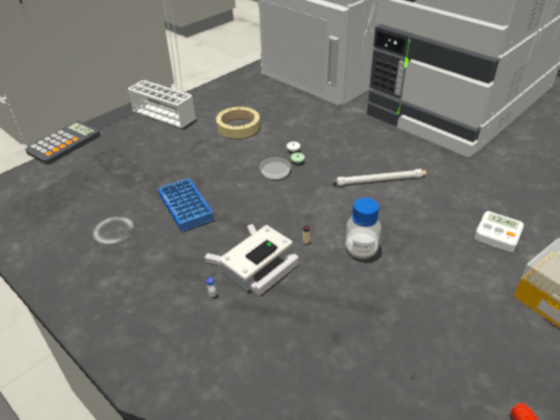

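View pics/side0.png

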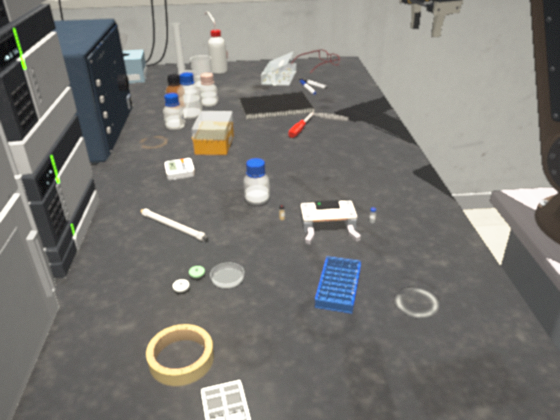

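Scene: the blue rack is at about (186,203), the white bridge at (257,253) and the bottle at (363,230). The vials are at (211,288) and (306,234), the dish at (275,168). Side: rack at (339,284), bridge at (329,212) with its mouth facing this camera.

```bash
cat > h.py <<'E'
import cv2,numpy as np
from station import imaging, observe
ROI={"scene":{"rack":(150,165,225,240),"deck":(205,222,300,290)},"side":{"rack":(300,245,375,320),"deck":(290,195,365,226)}}
def cast(d,px,z):
    K,T=d["camera_matrix"],d["extrinsics"]
    r=np.c_[(np.asarray(px,float)-K[[0,1],[2,2]])/K[0,0],np.ones(len(px))]@T[:3,:3].T
    return (T[:3,3]+r*((z-T[2,3])/r[:,2])[:,None])[:,:2]
def blue(im):
    h=cv2.cvtColor(im,cv2.COLOR_RGB2HSV); return cv2.inRange(h,(100,110,40),(125,255,255))
def white(im):
    h=cv2.cvtColor(im,cv2.COLOR_RGB2HSV); return cv2.inRange(h,(0,0,195),(180,60,255))
def comp(m,box):
    x0,y0,x1,y1=box; k=np.zeros_like(m); k[y0:y1,x0:x1]=m[y0:y1,x0:x1]
    cs=cv2.findContours(cv2.morphologyEx(k,cv2.MORPH_CLOSE,np.ones((3,3))),cv2.RETR_EXTERNAL,cv2.CHAIN_APPROX_NONE)[0]
    return max(cs,key=cv2.contourArea)[:,0,:]
def rect(p):
    (c,s,a)=cv2.minAreaRect((p*1000).astype(np.float32)); 
    b=cv2.boxPoints((c,s,a)); e=[b[1]-b[0],b[2]-b[1]]; e=max(e,key=np.linalg.norm)
    return np.round(c,1),np.round(s,1),round(np.degrees(np.arctan2(e[1],e[0]))%180,1)
E
python3 - <<'E'
from h import *
for n in ROI:
    d=dict(np.load(n+".npz")); im=d["image"]
    print(n,"rack",rect(cast(d,comp(blue(im),ROI[n]["rack"]),.02)))
    print(n,"deck",rect(cast(d,comp(white(im),ROI[n]["deck"]),.033)))
    # depth cloud
    K,T=d["camera_matrix"],d["extrinsics"]; v,u=np.mgrid[:420,:560]; z=d["range_z"]
    P=np.stack([(u-K[0,2])/K[0,0]*z,(v-K[1,2])/K[0,0]*z,z],-1)@T[:3,:3].T+T[:3,3]
    for nm,mk,lo,hi in(("rack",blue(im),.014,.026),("deck",white(im),.028,.038)):
        x0,y0,x1,y1=ROI[n][nm]; q=P[y0:y1,x0:x1]; ok=(mk[y0:y1,x0:x1]>0)&(q[...,2]>lo)&(q[...,2]<hi); print(" depth",nm,ok.sum(),rect(q[ok][:,:2]), np.median(q[ok][:,2]))
    o=im[:,:,::-1].copy()
    for nm,mk in(("rack",blue(im)),("deck",white(im))): cv2.polylines(o,[comp(mk,ROI[n][nm])],True,(0,0,255))
    o=o[150:310,140:400] if n=="scene" else o[180:330,200:400]
    cv2.imwrite(f"pics/{n}1.png",cv2.resize(o,None,fx=3,fy=3))
    pts={"scene":[(211,297),(306,243),(275,170),(363,252)],"side":[(373,221),(282,218),(227,276),(257,200)]}[n]
    print(np.round(cast(d,pts,0)*1000))
E
```

```text
scene rack (array([537.4, 122.6]), array([135.5,  66.7]), np.float32(72.1))
scene deck (array([526.2, -56.2]), array([116.5,  80.3]), np.float32(0.3))
 depth rack 904 (array([542.7, 131.9]), array([120.4,  62.7]), np.float32(72.1)) 0.01700238519317704
 depth deck 1334 (array([531.9, -66.4]), array([ 61.6, 107.1]), np.float32(179.5)) 0.032191540803197805
[[ 436.  -64.]
 [ 622.  -92.]
 [ 737.   93.]
 [ 669. -176.]]
side rack (array([546.4, 142.5]), array([135.2,  64.4]), np.float32(72.2))
side deck (array([532.9, -61.3]), array([108. ,  72.5]), np.float32(0.2))
 depth rack 1104 (array([544.3, 133.4]), array([120. ,  62.1]), np.float32(72.1)) 0.018011782060118386
 depth deck 746 (array([533.4, -63.9]), array([105.9,  63.1]), np.float32(0.3)) 0.03320344603916481
[[ 439.  -62.]
 [ 624.  -92.]
 [ 736.   85.]
 [ 674. -169.]]
```

View pics/scene1.png

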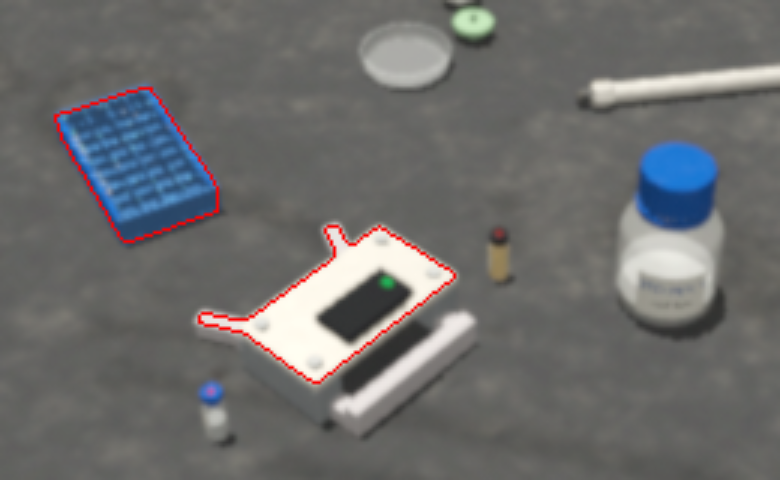

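View pics/side1.png

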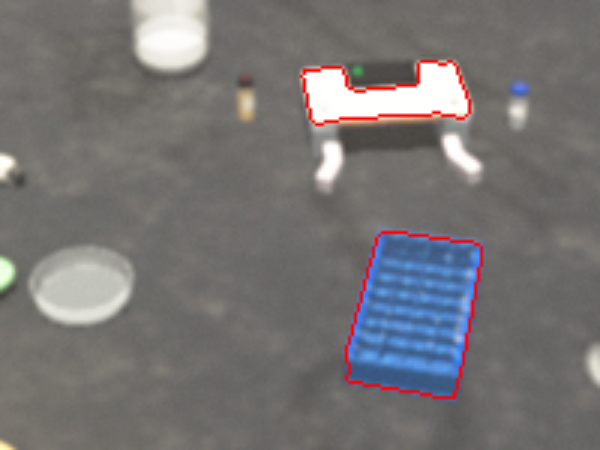

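Scene crop: the rack outline is clean, near end at (170,215), and the mouth guides' tips show at (205,320) and (330,232). Side crop: the rack at (415,315) sits in front of the mouth, between guide tips (325,185) and (475,178).

From depth, the rack centre is (543.5, 133) mm with its long axis at 72.1°. The reader is at (532.5, -65) with yaw about 0. I'll push with two fingertips along an arc of about 227 mm radius, then straight. First I go behind the rack.

```bash
python3 -m pendant '[[0,0,0,-0.77,0.95,0,0.32],[0,0,0,-0.77,0.95,0,0.32],[0,0,0,-0.77,0.95,0,0.32],[0,0,0,-0.77,0.95,0,0.32],[0,0,0,-0.77,0.95,0,0.32],[0,0,0,-0.77,0.95,0,0.32]]'
python3 -m pendant '[[0,0,0,-0.77,0.95,0,0.32],[0,0,0,-0.77,0.95,0,0.32],[0,0,0,-0.77,0.95,0,0.32],[0,0,0,-0.77,0.95,0,0.32],[0,0,0,-0.77,0.95,0,0.32],[0,0,0,-0.77,0.95,0,0.32]]'
python3 -m pendant '[[0,0,0,-0.77,0.95,0,0.32],[0,0,0,-0.77,0.95,0,0.32],[0,0,0,-0.77,0.95,0,0.32],[0,0,0,-0.77,0.95,0,0.32],[0,0,0,-0.77,0.95,0,0.32],[0,0,0,-0.77,0.95,0,0.32]]'
python3 -m pendant '[[0,0,-0.472,-0.77,0.95,0,0.32],[0,0,-0.472,-0.77,0.95,0,0.32],[0,0,-0.472,-0.77,0.95,0,0.32],[0,0,-0.472,-0.77,0.95,0,0.32],[0,0,-0.472,-0.77,0.95,0,0.32],[0,0,-0.472,-0.77,0.95,0,0.32],[0,0,-0.472,-0.77,0.95,0,0.32],[0,0,-0.472,-0.77,0.95,0,0.32],[0,0,-0.472,-0.77,0.95,0,0.32],[0,0,-0.472,-0.77,0.95,0,0.32]]'
```

```text
t: 0.7
eef_pos: [0.2789, -0.4226, 0.227]
eef_rot: [180.0, 0.1, -164.3]
force: [0.1, -0.7, 0.9]
width: 0.0453
grasp_force: 0.0
t: 1.3
eef_pos: [0.3773, -0.1987, 0.2268]
eef_rot: [180.0, 0.1, -164.2]
force: [-0.3, 0.1, -0.1]
width: 0.0299
grasp_force: 0.0
t: 1.9
eef_pos: [0.4752, 0.0252, 0.2261]
eef_rot: [-180.0, -0.0, -164.4]
force: [-0.1, -1.3, -0.5]
width: 0.0296
grasp_force: 0.0
t: 2.9
eef_pos: [0.5712, 0.2454, 0.2266]
eef_rot: [-180.0, -0.0, -108.1]
force: [0.0, -0.3, -0.1]
width: 0.0295
grasp_force: 0.0
```

```bash
python3 -m pendant '[[0,0,0,0,-0.041,0.9,0.32],[0,0,0,0,-0.041,0.9,0.32],[0,0,0,0,-0.041,0.9,0.32],[0,0,0,0,-0.041,0.9,0.32],[0,0,0,0,-0.041,0.9,0.32],[0,0,0,0,-0.041,0.9,0.32]]'
python3 -m pendant '[[0,0,0,0,0,0.1,0.32],[0,0,0,0,0,0.18,0.32],[0,0,0,0,0,0.18,0.32],[0,0,0,0.05,0,0.18,0.32],[0,0,0,0.1,0,0.18,0.32],[0,0,0,0.15,0,0.18,0.32],[0,0,0,0.15,0,0.18,0.32]]'
python3 - <<'E'
from h import *
d=imaging.read_camera("side");cv2.imwrite("pics/s2.png",cv2.resize(d["image"][190:340,240:440,::-1],None,fx=3,fy=3))
E
```

```text
t: 3.5
eef_pos: [0.5794, 0.2434, 0.0473]
eef_rot: [-180.0, -0.0, -107.9]
force: [-0.8, -0.4, 1.4]
width: 0.0298
grasp_force: 0.0
t: 4.2
eef_pos: [0.5692, 0.2136, 0.0115]
eef_rot: [-180.0, 0.0, -108.0]
force: [1.0, 0.5, 0.5]
width: 0.03
grasp_force: 0.0
```

View pics/s2.png

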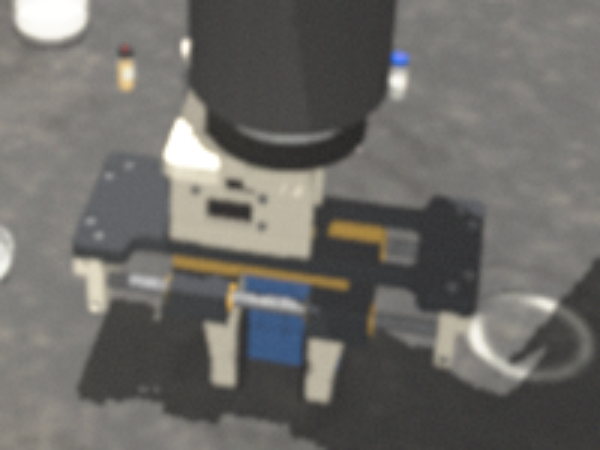

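Fingertips straddle the rack's trailing end symmetrically, at about (222,360) and (322,370) in the crop, with blue between them. Next is the approach and the first half of the arc.

```bash
python3 -m pendant '[[0,0,0,0.04,0,0,0.32],[0,0,0,0.07,0,0,0.32],[0,0,0,0.085,0,0,0.32],[0,0,-0.0125,0.115,0.0085,0,0.32],[0,0,-0.025,0.145,0.016,0,0.32],[0,0,-0.0375,0.175,0.023,0,0.32],[0,0,-0.05,0.205,0.029,0,0.32],[0,0,-0.0625,0.236,0.0345,0,0.32],[0,0,-0.075,0.266,0.039,0,0.32],[0,0,-0.075,0.266,0.039,0,0.32]]'
python3 - <<'E'
from h import *
for n in("scene","side"):
    d=imaging.read_camera(n);K,T=d["camera_matrix"],d["extrinsics"]; v,u=np.mgrid[:420,:560]; z=d["range_z"]
    P=np.stack([(u-K[0,2])/K[0,0]*z,(v-K[1,2])/K[0,0]*z,z],-1)@T[:3,:3].T+T[:3,3]
    ok=(blue(d["image"])>0)&(P[...,2]>.013)&(P[...,2]<.026)&(abs(P[...,0]-.54)<.08)&(abs(P[...,1]-.08)<.13)
    print(n,ok.sum(),rect(P[ok][:,:2]))
    o=d["image"][:,:,::-1].copy(); o=o[150:310,140:400] if n=="scene" else o[180:330,200:400]
    cv2.imwrite(f"pics/{n}3.png",cv2.resize(o,None,fx=3,fy=3))
E
```

```text
t: 5.25
eef_pos: [0.5453, 0.1662, 0.0105]
eef_rot: [180.0, -0.0, -98.8]
force: [0.6, -0.1, -0.3]
width: 0.0298
grasp_force: 0.0
scene 1091 (array([534.3,  96.9]), array([120.6,  63.7]), np.float32(81.3))
side 226 (array([535.4, 121.3]), array([74.3, 31.6]), np.float32(76.6))
```

View pics/scene3.png

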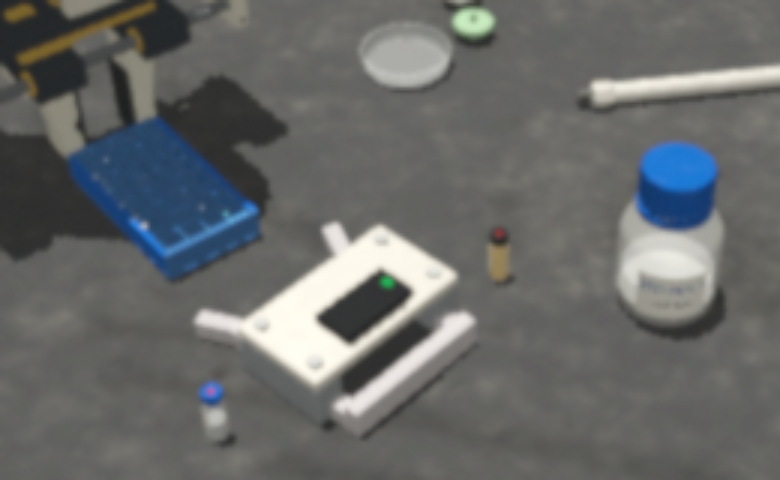

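The rack follows the fingers flush; its leading end is at (215,250), short of the guide tips at (205,320) and (335,235). It lies at 81.3° and 2.4 mm off the axis, as planned. Now the second half of the arc.

```bash
python3 -m pendant '[[0,0,-0.0125,0.03,0.009,0,0.32],[0,0,-0.025,0.06,0.017,0,0.32],[0,0,-0.0375,0.09,0.024,0,0.32],[0,0,-0.05,0.12,0.03,0,0.32],[0,0,-0.0625,0.15,0.036,0,0.32],[0,0,-0.074,0.18,0.04,0,0.32],[0,0,-0.074,0.18,0.04,0,0.32]]'
cat > look.py <<'E'
from h import *
d=imaging.read_camera("scene");K,T=d["camera_matrix"],d["extrinsics"]; v,u=np.mgrid[:420,:560]; z=d["range_z"]
P=np.stack([(u-K[0,2])/K[0,0]*z,(v-K[1,2])/K[0,0]*z,z],-1)@T[:3,:3].T+T[:3,3]
ok=(blue(d["image"])>0)&(P[...,2]>.013)&(P[...,2]<.026)&(abs(P[...,0]-.54)<.06)&(abs(P[...,1]-.05)<.13)
q=P[ok][:,:2]; print(ok.sum(),rect(q),"x",np.percentile(q[:,0],[1,99])*1e3,"y",np.percentile(q[:,1],[1,99])*1e3)
x0,y0,x1,y1=ROI["scene"]["deck"]; w=(white(d["image"])>0)&(P[...,2]>.028)&(P[...,2]<.038)&(u>x0)&(u<x1)&(v>y0)&(v<y1); print("deck",rect(P[w][:,:2]))
import sys; cv2.imwrite(sys.argv[1],cv2.resize(d["image"][150:310,140:400,::-1],None,fx=3,fy=3))
E
python3 look.py pics/a4.png
```

```text
t: 6.05
eef_pos: [0.5323, 0.1323, 0.0106]
eef_rot: [180.0, -0.0, -90.0]
force: [-0.2, -0.5, 0.2]
width: 0.0296
grasp_force: 0.0
1178 (array([531.3,  64.1]), array([122.9,  63.9]), np.float32(89.9)) x [500.25398748 562.28217491] y [  3.62802482 118.55775807]
deck (array([532.4, -65.4]), array([106.7,  60.7]), np.float32(0.8))
```

View pics/a4.png

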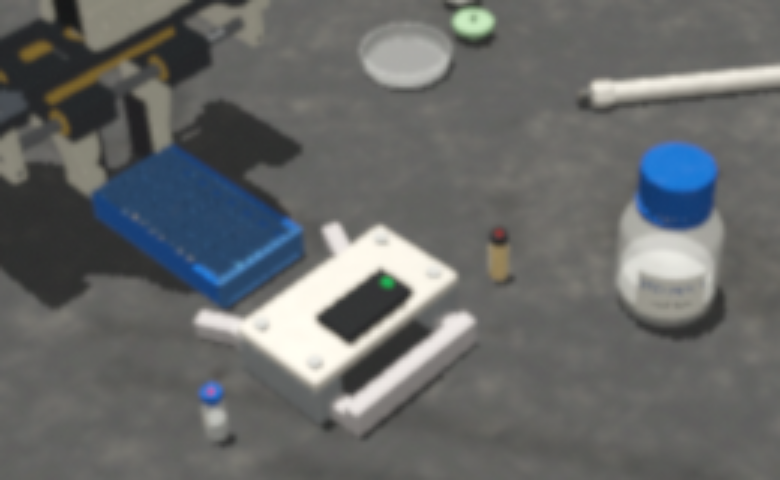

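The rack is square to the mouth, leading end at (260,270) between the guide tips, within about 1 mm of the axis. Push straight in, watching the force.

```bash
python3 -m pendant '[[0,0,0,0.02,0,0,0.32],[0,0,0,0.04,0,0,0.32],[0,0,0,0.06,0,0,0.32],[0,0,0,0.08,0,0,0.32],[0,0,0,0.10,0,0,0.32],[0,0,0,0.12,0,0,0.32],[0,0,0,0.14,0,0,0.32],[0,0,0,0.16,0,0,0.32],[0,0,0,0.18,0,0,0.32],[0,0,0,0.2,0,0,0.32]]'
python3 look.py pics/a5.png
```

```text
t: 7.1
eef_pos: [0.5323, 0.0922, 0.0106]
eef_rot: [180.0, -0.0, -90.0]
force: [-0.6, 1.0, 0.8]
width: 0.0299
grasp_force: 0.5
1026 (array([531.4,  30.1]), array([107.7,  64.1]), np.float32(89.8)) x [499.68383079 561.68373437] y [-19.17567645  79.95043268]
deck (array([532.2, -65.3]), array([106.7,  61.6]), np.float32(0.7))
```

```bash
python3 -m pendant '[[0,0,0,0.02,0,0,0.32],[0,0,0,0.04,0,0,0.32],[0,0,0,0.06,0,0,0.32],[0,0,0,0.08,0,0,0.32],[0,0,0,0.10,0,0,0.32],[0,0,0,0.12,0,0,0.32],[0,0,0,0.14,0,0,0.32],[0,0,0,0.16,0,0,0.32],[0,0,0,0.18,0,0,0.32],[0,0,0,0.2,0,0,0.32]]'
python3 -m pendant '[[0,0,0,0.015,0,0,0.32],[0,0,0,0.03,0,0,0.32],[0,0,0,0.045,0,0,0.32],[0,0,0,0.06,0,0,0.32],[0,0,0,0.075,0,0,0.32],[0,0,0,0.09,0,0,0.32],[0,0,0,0.1,0,0,0.32],[0,0,0,0.1,0,0,0.32]]'
python3 look.py pics/a6.png
```

```text
t: 8.15
eef_pos: [0.5323, 0.0522, 0.0106]
eef_rot: [180.0, -0.0, -90.0]
force: [-0.5, -0.7, -0.1]
width: 0.0303
grasp_force: 0.2
t: 8.95
eef_pos: [0.5323, 0.0322, 0.0106]
eef_rot: [180.0, -0.0, -90.0]
force: [0.8, -0.2, 0.8]
width: 0.0299
grasp_force: 0.0
452 (array([5.315e+02, 3.000e-01]), array([48.1, 64.1]), np.float32(178.1)) x [499.95596024 562.26313884] y [-21.77127073  19.55412516]
deck (array([532.1, -66.4]), array([ 60.1, 106.6]), np.float32(179.7))
```

View pics/a6.png

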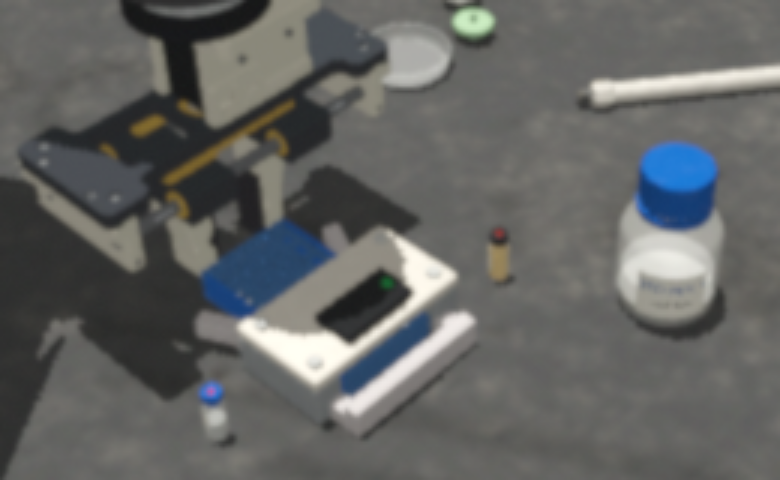

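The rack's leading end shows beyond the bridge at about (390,350), close to the stop bar at (410,370); about 10 mm to go. Slow from here.

```bash
python3 -m pendant '[[0,0,0,0.005,0,0,0.32],[0,0,0,0.01,0,0,0.32],[0,0,0,0.015,0,0,0.32],[0,0,0,0.02,0,0,0.32],[0,0,0,0.025,0,0,0.32],[0,0,0,0.03,0,0,0.32],[0,0,0,0.03,0,0,0.32]]'
python3 -m pendant '[[0,0,0,0.0025,0,0,0.32],[0,0,0,0.005,0,0,0.32],[0,0,0,0.005,0,0,0.32]]'
python3 -m pendant '[[0,0,0,0.0025,0,0,0.32],[0,0,0,0.005,0,0,0.32],[0,0,0,0.005,0,0,0.32]]'
python3 look.py pics/a7.png
```

```text
t: 9.7
eef_pos: [0.5323, 0.0264, 0.0106]
eef_rot: [180.0, -0.0, -90.0]
force: [-0.9, 0.7, 0.2]
width: 0.03
grasp_force: 0.0
t: 10.0
eef_pos: [0.5323, 0.0254, 0.0106]
eef_rot: [180.0, -0.0, -90.0]
force: [-0.4, -1.0, -0.1]
width: 0.0298
grasp_force: 0.0
t: 10.3
eef_pos: [0.5323, 0.0244, 0.0106]
eef_rot: [180.0, -0.0, -90.0]
force: [0.2, -0.0, 0.3]
width: 0.0299
grasp_force: 0.0
405 (array([530.9,  -3. ]), array([63.4, 37.7]), np.float32(0.7)) x [499.71828614 562.06547578] y [-20.64913754  12.21358984]
deck (array([531.9, -66.3]), array([ 60.2, 107.6]), np.float32(179.2))
```

Step 0.5 mm at a time, reading the force, until contact with the stop.

```bash
for i in 1; do :; done
python3 -m pendant '[[0,0,0,0.0025,0,0,0.32],[0,0,0,0.005,0,0,0.32],[0,0,0,0.005,0,0,0.32]]' | grep -E 'pos|force'
python3 -m pendant '[[0,0,0,0.0025,0,0,0.32],[0,0,0,0.0025,0,0,0.32]]' | grep -E 'pos|force'
python3 -m pendant '[[0,0,0,0.0025,0,0,0.32],[0,0,0,0.0025,0,0,0.32]]' | grep -E 'pos|force'
python3 look.py pics/a8.png
```

```text
eef_pos: [0.5323, 0.0234, 0.0106]
force: [0.1, 0.4, 0.6]
grasp_force: 0.0
eef_pos: [0.5323, 0.0229, 0.0106]
force: [-0.2, 0.3, 0.9]
grasp_force: 0.0
eef_pos: [0.5324, 0.0225, 0.0106]
force: [-0.1, 0.8, 0.5]
grasp_force: 0.0
376 (array([531.3,  -4.3]), array([64.1, 36.6]), np.float32(0.9)) x [499.74762903 562.39651563] y [-21.5568464   10.88936827]
deck (array([532.6, -66.4]), array([ 59.6, 107.2]), np.float32(179.4))
```

View pics/a8.png

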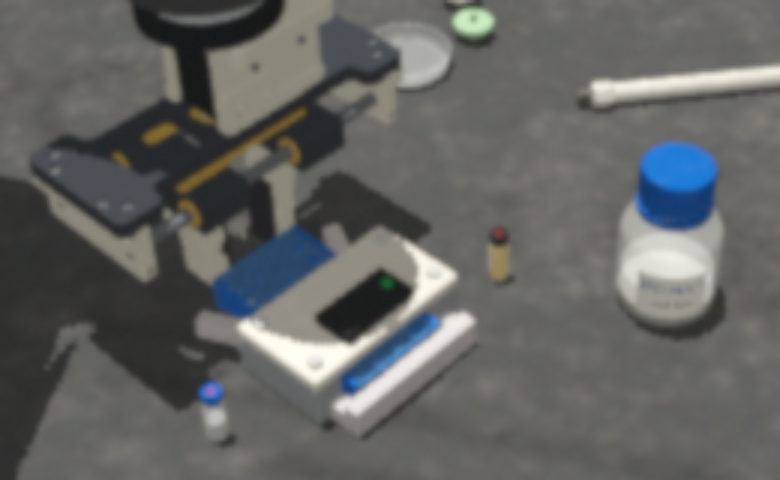

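The rack's blue leading end reaches nearly to the stop bar, around (395,355). No contact force yet, so I continue in half-millimetre steps.

```bash
python3 -m pendant '[[0,0,0,0.0025,0,0,0.32],[0,0,0,0.0025,0,0,0.32]]' | grep -E 'pos|force'
python3 -m pendant '[[0,0,0,0.0025,0,0,0.32],[0,0,0,0.0025,0,0,0.32]]' | grep -E 'pos|force'
```

```text
eef_pos: [0.5323, 0.022, 0.0106]
force: [-0.9, -0.6, -0.1]
grasp_force: 0.2
eef_pos: [0.5324, 0.0219, 0.0106]
force: [-2.4, 3.5, -0.3]
grasp_force: 2.2
```

Contact: about 4 N, and the TCP sits at 21.9 mm where 22 was predicted. Back off and raise the hand.

```bash
python3 -m pendant '[[0,0,0,-0.02,0,0,0.32],[0,0,0,-0.06,0,0,0.32],[0,0,0,-0.15,0,0,0.32],[0,0,0,-0.3,0,0,0.32],[0,0,0,-0.4,0,-0.1,0.32],[0,0,0,-0.5,0,-0.3,0.32],[0,0,0,-0.6,0,-0.5,0.32],[0,0,0,-0.7,0,-0.7,0.32],[0,0,0,-0.8,0,-0.9,0.32],[0,0,0,-0.8,0,-0.9,0.32]]'
python3 -m pendant '[[0,0,0,-0.2,0,0,0.32],[0,0,0,-0.4,0,0,0.32],[0,0,0,-0.4,0,0,0.32],[0,0,0,-0.4,0,0,0.32]]'
python3 look.py pics/a9.png
```

```text
t: 12.5
eef_pos: [0.5354, 0.1852, 0.1968]
eef_rot: [-179.5, 0.3, -89.9]
force: [0.6, 0.6, -0.1]
width: 0.03
grasp_force: 0.0
t: 12.9
eef_pos: [0.5319, 0.2623, 0.1899]
eef_rot: [180.0, -0.0, -89.9]
force: [-0.6, -0.3, -0.9]
width: 0.0296
grasp_force: 0.0
358 (array([531. ,  -5.5]), array([63.2, 34.1]), np.float32(0.0)) x [499.96415676 561.89203363] y [-21.61934169  10.43716675]
deck (array([532.3, -65.9]), array([107.5,  60.6]), np.float32(0.6))
```

View pics/a9.png

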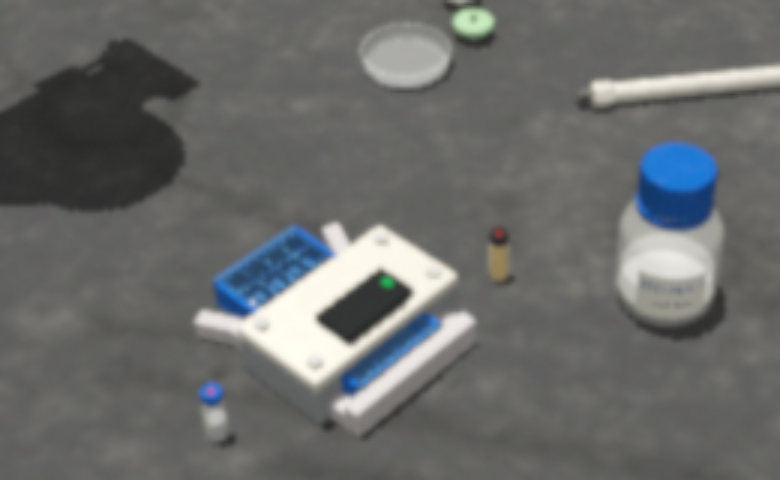

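The rack is home: its trailing end measures 76 mm from the reader's origin (nominal 76), it lies straight, and the bystanders look untouched and the hand is clear. Handing in.

```bash
python3 -c "from station import ticket; print(ticket.job_done())"
```

```text
the job is handed in; nothing more can be done
None
```

The rack is home against the stop (contact at about 4 N, trailing end 76 mm from the reader's origin), the vials, dish and bottle look unmoved in the last picture, the hand is clear, and the job is handed in; no verdict was returned.

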